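# Clear the kit box lid and hold it half open

### The arm

A 6-joint arm with a two-finger parallel gripper is mounted at the origin on the work surface. World frame = base frame: x ahead of the robot, y to its left, z up, the work surface at z = 0. Lengths are in m, angles in rad, forces in N, time in s.
With the tool pointing down it reaches from about 0.325 to 0.775 m from the base axis. Payload 9.3 kg.
Tool frame: the origin (TCP) lies on the centre line of the jaws, within the pads' length; the fingertips stand 14 mm ahead of it and the grasp point (between the pads) lies 5 mm behind it; z points along the fingers, y is the line along which they close (so a half turn about z gives the same grasp; the last joint's range is limited). The gripper opens to 85 mm and grips with 20 to 120 N. Pads are 22 mm wide; open, the fingers measure 114 mm over their backs; the gripper's body (76 mm by 85 mm) begins 54 mm behind the grasp point. The pads swing forward as they close: fully open they stand 13 mm farther back than shut.
Start: joints at [-1.4, 0.259, 0.021, 1.334, 0, 1.418], TCP at [0.175, -0.521, 0.245] pointing down, gripper open.
Joint ranges: [-3.04, 3.04], [-0.91, 1.82], [-1.04, 1.36], [-1.92, 1.95], [-1.52, 1.45], [-3.14, 3.14]. Speed limits (rad/s): [2.22, 2.22, 2.79, 3.14, 3.14, 3.14].

### API

Orientations are given as a unit quaternion [x, y, z, w].
In Python, from station import r, solver, vision, order, telemetry gives the robot as it stands. Calls block until the motion is done:
- r.goto(position, orientation): joint-space move of the TCP to a pose.
- r.move_l(position, v=0.15, rot=None): straight line of the TCP; rot=None keeps the orientation; v is the mean speed in m/s.
- r.goto_joints(angles): joint-space move.
- r.move_gripper(opening): opening from 0.0 (shut) to 1.0 (fully open); the grip force is fixed at half the most; returns when the fingers have stopped.
- r.wait(seconds).
- solver.inverse_kinematics(position, orientation): joint angles nearest the present ones, or None.
- vision.grab_frame(name): name is "scene" or "side" or "wrist"; returns a dict with "color" (400x640x3 uint8, blue, green, red), "z_map" (400x640 float32, m along the optical axis (not along the pixel's ray), 0 where there is no reading), "fx", "fy", "cx", "cy" (pixels), "R" (3x3) and "t" (3): a world point X has camera coordinates R X + t. Camera axes: x right, y down, z forward; pixel columns grow to the right and rows downward; lengths in m; the calibration is good to about 2 mm. A picture is of the moment at which its call begins.
A pose or a line that the arm cannot do raises r.PlanningError and nothing moves.
- order.close_job(): hands the job in; it is judged then, once.
Readings, each from a call of its own:
- telemetry.read_time_s(): time.
- telemetry.read_qpos(): joint angles.
- telemetry.read_dq(): joint speeds.
- telemetry.read_joint_torque(): joint torques, N m.
- telemetry.read_eef_pos(): TCP position.
- telemetry.read_tcp_rot(): TCP orientation.
- telemetry.read_wrist_force(): force on the tool from outside, world axes, zero at the start.
- telemetry.read_ft_torque(): the same for the moment, N m.
- telemetry.read_grip_width(): opening from 0.0 (shut) to 1.0 (fully open).
- telemetry.read_gripper_force(): force on a finger pad.
Only numpy, scipy, OpenCV 4.12 (cv2) and the standard library are available. Lean on these libraries where they do the work, as an engineer would, in place of code of your own. Each camera call takes 0.05 s, during which the arm holds its last target. There are 200 camera calls.

### The job

The clippers in the grey kit box are wanted, but the chew ring is lying on its lid: first lay the ring flat in the empty clear tub and let go of it. Then raise the lid, which falls shut by itself, to 45 degrees open and keep holding it still at that angle; the job finishes with the robot still holding the lid. Leave the brush and the comb where they lie and the tub standing upright.

Things in the scene. Friction and masses are not known exactly. Their poses are not given: they have to be found in the camera images.
- box: grey plastic grooming-kit box fixed to the bench, 240 mm deep (its x) by 290 mm wide (its y) by 110 mm high without the lid; origin at the centre of its underside on the bench, x from the handle side to the hinge side, y along the hinge, z up. It stands either left or right of the robot, turned by up to 15 degrees. It does not move.
- lid (a joint): angle of the box's lid in rad: 0 shut (lid level), growing as the handle side rises; 0.785 is 45 degrees open. Free hinge, no spring: the lid (about 0.45 kg) falls shut unless held. White panel 250 mm from hinge to front edge, 300 mm wide, 8 mm thick; shut, its top is 118 mm above the bench and its front edge overhangs the box by 10 mm.
- lid_bar (a point): middle of the lid's handle: a level round steel bar 12 mm thick, 120 mm long, parallel to the hinge, on 8 mm posts 50 mm either side of the middle. Bar centre 42 mm above the lid's top face, 18 mm in from its front edge (160 mm above the bench when shut); from the hinge line 232 mm along the lid and 50 mm square to it. Axes: the lid's (the box's when shut).
- lid_hinge (a point): middle of the hinge line, on the box's far top edge 110 mm above the bench: 120 mm along the box's x from the box's centre. Its y axis is the hinge axis.
- ring: teal rubber chew ring, loose, about 90 g, lying flat on the shut lid behind the handle: a round tube 22 mm thick bent to a circle of 96 mm outer and 52 mm inner diameter (centre line of the tube 37 mm from the middle). Origin at the middle of the ring on its underside, z up through the hole.
- tub: empty clear plastic tub with open top, loose, about 350 g: 180 mm (x) by 200 mm (y) by 70 mm high outside, walls and floor 4 mm. Origin at the centre of its underside, z up.
- brush: white slicker brush lying on the bench beyond the box or the tub, 230 mm long (along its y), head 50 by 100 mm, 26 mm high. Origin on its underside, where the handle meets the head. To be left alone.
- comb: stainless comb lying flat on the bench beyond the box and tub, on the other side from the brush, 190 mm long (along its y), 36 mm wide, 5 mm thick. Origin on its underside at mid length. To be left alone.

How it is judged:
By the outcome, as a careful person would: the job done as asked, in the order asked, and still so for the second after the job is handed in, while the arm keeps its last pose, push and grip.
It also fails if it takes over 54 s, if anything falls off the work surface, if the arm or the gripper's body presses on something with over 40 N, if the wrist force passes 120 N, or if a joint passes its speed limit or range.

## Working session

There is one attempt and no reset: what is moved stays moved. The work goes in short steps, each a Python script; the robot and the scene stay as the last script left them, time stands still between calls to the robot, and variables do not carry over. Pictures are saved under pics/ and viewed, at most 10 in all, crops included, and the job is handed in when it is done.

```bash
ls; mkdir -p pics; cat > h.py <<'E'
import numpy as np, cv2
from station import r, solver, vision, order, telemetry
from scipy.spatial.transform import Rotation as Ro
def cloud(f):
    z=f["z_map"].astype(float); v,u=np.indices(z.shape)
    c=np.stack([(u-f["cx"])/f["fx"]*z,(v-f["cy"])/f["fy"]*z,z],-1)
    P=(c-np.array(f["t"]))@np.array(f["R"]); P[z==0]=np.nan
    return P
E
python3 - <<'E'
from h import *
fs=[vision.grab_frame(n) for n in("scene","side")]
for n,f in zip(("scene","side"),fs):
    cv2.imwrite(f"pics/{n}0.png",f["color"]); np.savez(f"pics/{n}0.npz",**f)
    print(n,f["fx"],f["cx"],f["cy"],-np.array(f["R"]).T@f["t"])
print(telemetry.read_time_s(),telemetry.read_tcp_rot(),telemetry.read_wrist_force())
E
```

```text
pics
scene 402.2678977561278 321.8757924584941 197.1599005639538 [ 0.9839949  -0.59768893  0.61272504]
side 373.4109720836085 317.9683853432326 203.13217605057986 [0.34591789 0.5244204  0.77072594]
0.1 [ 9.86921617e-01  1.61199705e-01  8.14927387e-06 -6.14602799e-04] [-0.1020967   0.6764248  -0.49624598]
```

View pics/scene0.png

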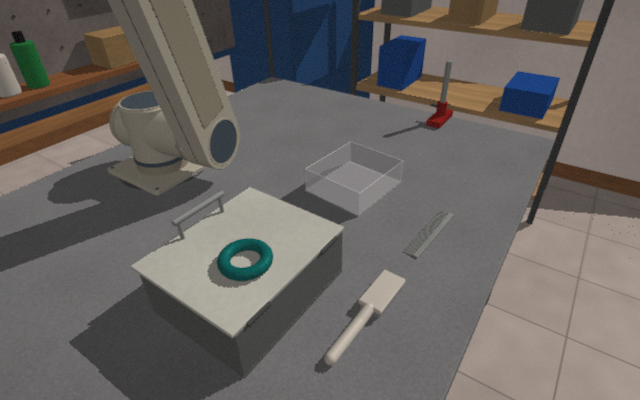

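View pics/side0.png

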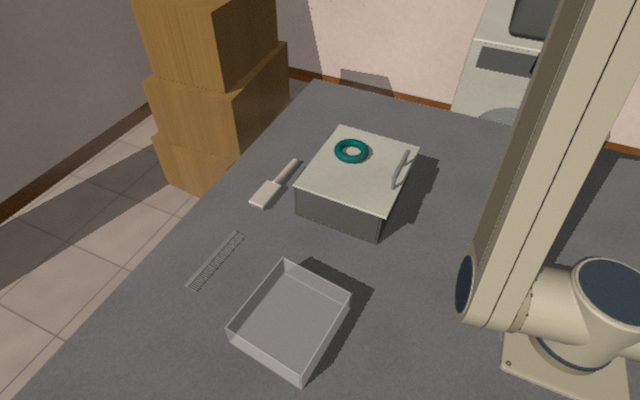

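The scene view shows the box with its bar around (200,208), the ring at (245,259), and the tub at (355,178). The brush is at (365,315) and the comb at (430,233). The side view has the tub rim at about (284,262), (351,293), (302,382) and (228,329).

```bash
python3 - <<'E'
from h import *
for n in("scene","side"):
    f=dict(np.load(f"pics/{n}0.npz")); P=cloud(f); hsv=cv2.cvtColor(f["color"],cv2.COLOR_BGR2HSV)
    m=(hsv[...,0]>75)&(hsv[...,0]<100)&(hsv[...,1]>120)&(P[...,2]>.1)&(P[...,2]<.16)&(P[...,0]<.9)
    q=P[m]; 
    # circle of the tube's crest
    t=q[q[:,2]>np.percentile(q[:,2],60)]
    A=np.c_[2*t[:,:2],np.ones(len(t))]; s=np.linalg.lstsq(A,(t[:,:2]**2).sum(1),rcond=None)[0]
    print(n,"ring",len(q),"zmax",np.percentile(q[:,2],95),"bbox mid",(np.nanmin(q,0)+np.nanmax(q,0))/2,"ext",np.ptp(q,0),"circ",s[:2],np.sqrt(s[2]+s[:2]@s[:2]))
    l=(np.abs(P[...,2]-.118)<.006)&(P[...,0]<.9)&(P[...,0]>.2)&(hsv[...,1]<80)&(f["color"].min(-1)>90)
    k,lab,st,ce=cv2.connectedComponentsWithStats((l|m).astype(np.uint8)); i=1+st[1:,4].argmax(); q=P[lab==i]
    q=q[np.isfinite(q[:,0])]
    rc=cv2.minAreaRect((q[:,:2]*1000).astype(np.float32)); print("lid",len(q),q[:,2].mean(),rc)
    b=(P[...,2]>.148)&(P[...,2]<.172)&(np.hypot(P[...,0]-rc[0][0]/1e3,P[...,1]-rc[0][1]/1e3)<.19); q=P[b]
    rc=cv2.minAreaRect((q[:,:2]*1000).astype(np.float32)); print("bar",len(q),q.mean(0),rc, np.percentile(q[:,2],95))
    C={"side":[(284,262),(351,293),(302,382),(228,329)],"scene":[(351,145),(403,163),(361,188),(306,172)]}[n]
    R,t=np.array(f["R"]),np.array(f["t"]); o=-R.T@t
    W=[]
    for u,v in C:
        d=R.T@np.array([(u-f["cx"])/f["fx"],(v-f["cy"])/f["fy"],1]); W.append(o+d*(.07-o[2])/d[2])
    W=np.array(W); print("tub rim",W.round(3).tolist(),"mid",W.mean(0),"sides",np.linalg.norm(W-np.roll(W,-1,0),axis=1))
    for (u,v) in [(284,320)] if n=="side" else [(355,175)]: print(P[v,u])
E
```

```text
scene ring 1330 zmax 0.13970509518732818 bbox mid [ 0.59042232 -0.25826303  0.13257691] ext [0.08888693 0.09249021 0.01745302] circ [ 0.58765216 -0.25736968] 0.03688565299261806
lid 15480 0.11867328595474105 ((548.4082641601562, -225.01707458496094), (301.2016296386719, 253.24598693847656), 88.54768371582031)
bar 398 [ 0.44470821 -0.22716047  0.16136532] ((443.55328369140625, -221.99038696289062), (120.9537124633789, 13.210836410522461), 87.69402313232422) 0.16532455896456477
tub rim [[0.476, 0.296, 0.07], [0.643, 0.281, 0.07], [0.608, 0.119, 0.07], [0.453, 0.107, 0.07]] mid [0.54520554 0.20069553 0.07      ] sides [0.16778117 0.16662622 0.15529119 0.18974374]
[0.51512167 0.25520546 0.00337736]
side ring 452 zmax 0.1409681238498694 bbox mid [ 0.58380052 -0.25168866  0.13561481] ext [0.08870754 0.09040008 0.01699541] circ [ 0.58458862 -0.25169336] 0.03714527088794845
lid 6638 0.1192349309442335 ((549.38134765625, -222.5947723388672), (304.79571533203125, 252.44647216796875), 88.62552642822266)
bar 162 [ 0.44075604 -0.21114159  0.16413694] ((441.32623291015625, -218.1942596435547), (122.0599136352539, 12.071961402893066), 88.2054672241211) 0.16705947154630965
tub rim [[0.602, 0.111, 0.07], [0.437, 0.121, 0.07], [0.453, 0.324, 0.07], [0.627, 0.296, 0.07]] mid [0.52990462 0.2133306  0.07      ] sides [0.16494575 0.20376965 0.17642071 0.18666537]
[0.55532914 0.20625585 0.00297484]
```

```bash
cat >> h.py <<'E'
yaw=np.radians(-1.5); bx=np.array([np.cos(yaw),np.sin(yaw),0]); by=np.array([-bx[1],bx[0],0]); ez=np.array([0,0,1.])
lidc=np.array([.549,-.2235,.110]); hinge=lidc+.125*bx
def barpose(th,a,s=1):
    """pose with the grasp point on the bar at lid angle th; a = approach tilt in the lid frame"""
    g=hinge+ (-np.cos(th)*.232+np.sin(th)*.05)*bx + (np.sin(th)*.232+np.cos(th)*.05)*ez
    z=np.sin(a-th)*bx-np.cos(a-th)*ez; x=s*by; y=np.cross(z,x)
    return g, z, Ro.from_matrix(np.c_[x,y,z]).as_quat()
E
python3 - <<'E'
from h import *
for n in("scene","side"):
    f=dict(np.load(f"pics/{n}0.npz")); P=cloud(f)
    for lo,hi in((.012,.06),(.06,.08)):
        q=P[(P[...,2]>lo)&(P[...,2]<hi)&(np.abs(P[...,0]-.54)<.16)&(np.abs(P[...,1]-.21)<.16)]
        if len(q)>5: print(n,lo,len(q),cv2.minAreaRect((q[:,:2]*1e3).astype(np.float32)))
    b=P[(P[...,2]>.155)&(P[...,2]<.175)&(np.abs(P[...,0]-.44)<.05)&(np.abs(P[...,1]+.22)<.08)]; print(b[:,1].min(),b[:,1].max())
print(barpose(0,0)[0],barpose(.785,0)[0],hinge)
for s in(1,-1):
  for a in np.radians([0,10,20,30,45]):
    out=[]
    for th in np.linspace(0,.785,6):
        g,z,q=barpose(th,a,s); k=solver.inverse_kinematics(g+.005*z,q); out.append(None if k is None else np.round(k,2).tolist())
    print(s,round(np.degrees(a)),[o is not None for o in out],out[0],out[-1])
E
```

```text
scene 0.012 2620 ((536.7738647460938, 203.45455932617188), (207.30555725097656, 182.87269592285156), 83.33917999267578)
scene 0.06 718 ((537.0123291015625, 206.3962860107422), (205.27613830566406, 182.9658966064453), 83.23548889160156)
-0.28250474933550146 -0.1615756786805441
side 0.012 2450 ((536.0293579101562, 210.10092163085938), (199.6361083984375, 180.09243774414062), 83.2772445678711)
side 0.06 1147 ((536.5240478515625, 209.13226318359375), (200.89013671875, 180.67884826660156), 83.29275512695312)
-0.2790601250458521 -0.1572791355423124
[ 0.44203667 -0.22069907  0.16      ] [ 0.54522847 -0.22340124  0.30935286] [ 0.67395717 -0.22677212  0.11      ]
1 0 [True, True, True, True, False, False] [-0.63, 0.21, -0.28, 1.08, 0.0, 0.96] None
1 10 [True, True, True, True, True, False] [-0.69, 0.12, -0.41, 0.9, 0.11, 0.91] None
1 20 [True, True, True, True, True, False] [-0.77, 0.04, -0.54, 0.73, 0.23, 0.86] None
1 30 [True, True, True, True, True, True] [-0.85, -0.01, -0.67, 0.54, 0.37, 0.82] [-0.48, 0.49, 0.5, 1.81, -0.11, 1.13]
1 45 [True, True, True, True, True, True] [-0.98, -0.05, -0.86, 0.23, 0.61, 0.79] [-0.53, 0.32, 0.26, 1.51, 0.0, 1.07]
-1 0 [True, True, True, True, False, False] [-0.63, 0.21, -0.28, 1.08, 0.0, -2.18] None
-1 10 [True, True, True, True, True, False] [-0.69, 0.12, -0.41, 0.9, 0.11, -2.23] None
-1 20 [True, True, True, True, True, False] [-0.77, 0.04, -0.54, 0.73, 0.23, -2.28] None
-1 30 [True, True, True, True, True, True] [-0.85, -0.01, -0.67, 0.54, 0.37, -2.32] [-0.48, 0.49, 0.5, 1.81, -0.11, -2.01]
-1 45 [True, True, True, True, True, True] [-0.98, -0.05, -0.86, 0.23, 0.61, -2.35] [-0.53, 0.32, 0.26, 1.51, 0.0, -2.08]
```

```bash
cat >> h.py <<'E'
ring=np.array([.586,-.2545]); tub=np.array([.5365,.2085]); tyaw=np.radians(-6.7); ty=np.array([-np.sin(tyaw),np.cos(tyaw)])
def down(yaw): return (Ro.from_euler('z',yaw)*Ro.from_quat([1,0,0,0])).as_quat()
T=telemetry
def st(m): print(m,"t",round(T.read_time_s(),2),"p",np.round(T.read_eef_pos(),4),"F",np.round(T.read_wrist_force(),1),"w",round(float(T.read_grip_width()),3),"gf",np.round(T.read_gripper_force(),1))
E
python3 - <<'E'
from h import *
p=ring+[0,.037]; d=tub+.022*ty
for P_,q in((np.r_[p,.134],down(0)),(np.r_[d,.02],down(tyaw)),(np.r_[d,.2],down(tyaw))): print(solver.inverse_kinematics(P_,q) is not None)
r.move_gripper(.55); st("grip")
r.goto(np.r_[p,.21],down(0)); st("above")
r.move_l(np.r_[p,.136],v=.08); st("down")
f=vision.grab_frame("wrist"); cv2.imwrite("pics/w1.png",f["color"])
E
```

```text
True
True
True
grip t 0.57 p [ 0.175  -0.5214  0.2453] F [ 0.4  1.2 -0.9] w 0.551 gf 0.0
above t 2.42 p [ 0.5856 -0.2183  0.2101] F [-0.1 -0.5 -0.1] w 0.551 gf 0.0
down t 3.5 p [ 0.5863 -0.2176  0.1365] F [-0.3 -0.4  0.4] w 0.551 gf 0.0
```

View pics/w1.png

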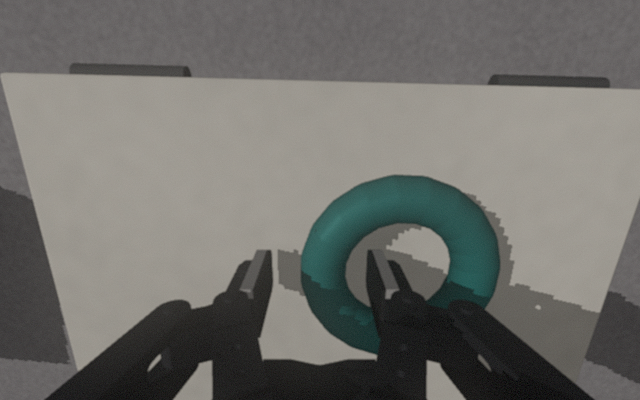

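The fingers straddle the tube: the outer one is at (262,265), the tube at (325,262), and the inner one is in the hole at (380,262). I'll close on it and carry it to the tub.

```bash
python3 - <<'E'
from h import *
p=ring+[0,.037]; d=tub+.022*ty
r.move_l(np.r_[p,.133],v=.05); r.move_gripper(0.0); st("closed")
r.move_l(np.r_[p,.23],v=.1); st("lifted")
if T.read_grip_width()>.1:
    r.goto(np.r_[d,.20],down(tyaw)); st("above tub")
    f=vision.grab_frame("side"); cv2.imwrite("pics/s2.png",f["color"][150:400,150:500])
E
```

```text
closed t 4.16 p [ 0.5861 -0.2174  0.1334] F [-0.2  2.1  4.6] w 0.243 gf 56.9
lifted t 5.28 p [ 0.5858 -0.2174  0.2292] F [ 0.6  0.7 -0.8] w 0.25 gf 56.7
above tub t 9.73 p [0.5391 0.2303 0.2   ] F [ 0.1  0.5 -1.5] w 0.25 gf 56.8
```

View pics/s2.png

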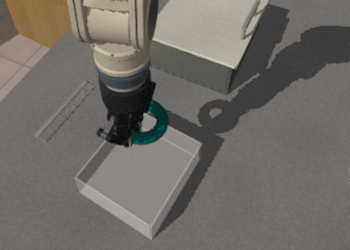

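The ring is held, roughly level, above the tub (crop pixels 150,120). I'll lower it and release.

```bash
python3 - <<'E'
from h import *
d=tub+.022*ty
r.move_l(np.r_[d,.05],v=.12); st("in"); r.move_l(np.r_[d,.0205],v=.04); st("low")
r.move_gripper(.5); st("open")
r.move_l(np.r_[d,.2],v=.12); st("up")
f=vision.grab_frame("side"); P=cloud(f); hsv=cv2.cvtColor(f["color"],cv2.COLOR_BGR2HSV)
m=(hsv[...,0]>75)&(hsv[...,0]<100)&(hsv[...,1]>120)&(P[...,1]>.05)&(P[...,0]<.9)&(P[...,0]>.3)
q=P[m]; print(len(q),q.min(0),q.max(0),q.mean(0))
# next: standoff pose before the bar
a=np.radians(38); g,z,qt=barpose(0,a)
for s in(1,-1):
    g,z,qt=barpose(0,a,s)
    for dd in(.08,.05,0): print(s,dd,solver.inverse_kinematics(g+(.005-dd)*z,qt))
cv2.imwrite("pics/s3.png",f["color"][150:400,150:500])
E
```

```text
in t 11.18 p [0.5395 0.2304 0.0507] F [ 0.2 -0.  -0.4] w 0.241 gf 56.8
low t 12.07 p [0.5392 0.2304 0.0206] F [ 0.1 -0.5 -1.1] w 0.249 gf 56.8
open t 12.41 p [0.5392 0.2304 0.0207] F [ 0.8  0.3 -0.4] w 0.501 gf 0.0
up t 14.06 p [0.5388 0.2303 0.1993] F [-0.6 -0.4 -0.5] w 0.498 gf 0.0
981 [0.48834393 0.15043937 0.01539205] [0.57886104 0.28509082 0.32639493] [0.53231395 0.20107215 0.02626925]
1 0.08 [-1.04       -0.17704636 -0.68686825  0.66930763  0.54990801  0.6687829 ]
1 0.05 [-0.98950235 -0.13086961 -0.72215749  0.56002424  0.52997878  0.72288076]
1 0 [-0.91384702 -0.04245711 -0.7707318   0.38435649  0.49781607  0.80152759]
-1 0.08 [-1.04       -0.17704636 -0.68686825  0.66930763  0.54990801 -2.47280975]
-1 0.05 [-0.98950235 -0.13086961 -0.72215749  0.56002424  0.52997878 -2.4187119 ]
-1 0 [-0.91384702 -0.04245711 -0.7707318   0.38435649  0.49781607 -2.34006506]
```

View pics/s3.png

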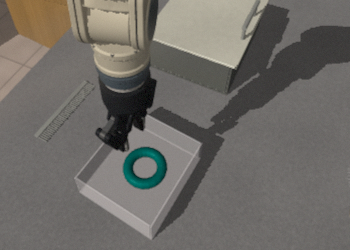

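The ring lies flat in the tub, centred at crop pixels (145,167), and has been released. Next is the bar.

```bash
python3 - <<'E'
from h import *
a=np.radians(38); g,z,q=barpose(0,a)
v=g-.08*z+.07*ez; print(solver.inverse_kinematics(v,q))
r.goto(v,q); st("via")
r.move_l(g-.06*z,v=.12); st("standoff")
r.move_l(g+.005*z,v=.08); st("at bar")
for n in("wrist","side"):
    f=vision.grab_frame(n); cv2.imwrite(f"pics/{n}4.png",f["color"] if n=="wrist" else cv2.resize(f["color"][100:280,270:520],None,fx=2,fy=2))
E
```

```text
[-1.04881747 -0.22817602 -0.52551989  0.88680528  0.55325346  0.65920415]
via t 16.98 p [ 0.3929 -0.2193  0.293 ] F [0.4 0.2 0. ] w 0.498 gf 0.0
standoff t 17.86 p [ 0.4053 -0.2199  0.2078] F [-0.6 -0.7  0. ] w 0.503 gf 0.0
at bar t 18.82 p [ 0.4451 -0.2209  0.1564] F [ 0.7 -0.4  0.1] w 0.499 gf 0.0
```

View pics/wrist4.png

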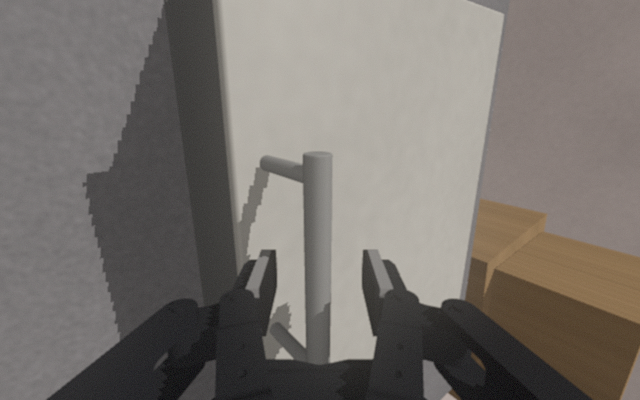

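View pics/side4.png

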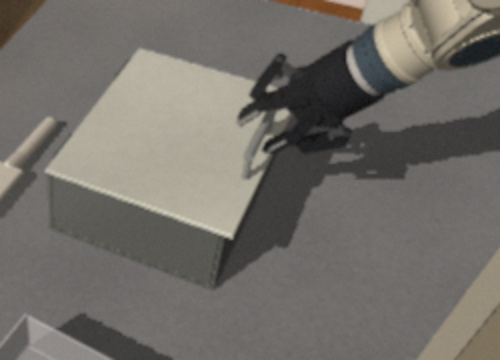

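In the wrist view the bar (column 318) sits midway between the pads (columns 268 and 372), away from both posts. I'll close on it, then follow the arc while watching the force.

```bash
python3 - <<'E'
from h import *
a=np.radians(38); r.move_gripper(0.0); st("closed")
if .08<T.read_grip_width()<.25:
    for th in np.radians([2,5,10,15,20]):
        g,z,q=barpose(th,a); r.move_l(g+.005*z,v=.06,rot=q); st(round(np.degrees(th)))
        if np.linalg.norm(T.read_wrist_force())>50: break
E
```

```text
closed t 19.32 p [ 0.4448 -0.2209  0.1559] F [-4.1 -2.   0.9] w 0.12 gf 58.5
2 t 19.61 p [ 0.4466 -0.2209  0.1641] F [-5.8 -1.9  0.4] w 0.118 gf 59.7
5 t 19.96 p [ 0.4497 -0.221   0.1759] F [-7.1 -2.3  0.8] w 0.116 gf 59.8
10 t 20.45 p [ 0.4563 -0.2212  0.195 ] F [-7.3 -1.8  2. ] w 0.118 gf 59.8
15 t 20.94 p [ 0.4645 -0.2214  0.2137] F [-6.6 -0.9  1.7] w 0.116 gf 59.9
20 t 21.43 p [ 0.4744 -0.2216  0.2315] F [-7.1 -1.5  3.2] w 0.115 gf 59.9
```

```bash
cat >> h.py <<'E'
def lidangle():
    for n in("side","scene"):
        f=vision.grab_frame(n); P=cloud(f); c=f["color"]
        X=(P-hinge)@bx; Y=(P-hinge)@by; Z=P[...,2]-.11
        al=np.arctan2(Z,-X); rr=np.hypot(X,Z)
        m=(rr>.04)&(rr<.21)&(abs(Y)<.145)&(al>.1)&(al<1.2); 
        if m.sum()<50: print(n,"few",m.sum()); continue
        md=np.median(al[m]); m&=abs(al-md)<.12
        for _ in range(3):
            q=P[m]; c0=q.mean(0); nrm=np.linalg.svd(q-c0,full_matrices=False)[2][2]; m&=np.abs((P-c0)@nrm)<.004
        nrm*=np.sign(nrm[2]); print(n,m.sum(),"lid deg",np.degrees(np.arctan2(nrm@bx,nrm[2])),"along hinge",nrm@by,"rms",np.std((q-c0)@nrm),"off hinge mm",(c0-hinge)@nrm*1e3)
        cv2.imwrite(f"pics/{n}5.png",c)
E
python3 - <<'E'
from h import *
a=np.radians(38)
for th in np.radians([25,30,35,40,45]):
    g,z,q=barpose(th,a); r.move_l(g+.005*z,v=.06,rot=q); st(round(np.degrees(th)))
    if np.linalg.norm(T.read_wrist_force())>50: break
r.wait(.5); st("held"); lidangle()
E
```

```text
25 t 21.93 p [ 0.4858 -0.2219  0.2484] F [-6.1 -1.2  3.7] w 0.114 gf 60.0
30 t 22.42 p [ 0.4986 -0.2222  0.2644] F [-6.1 -0.7  5.1] w 0.115 gf 60.0
35 t 22.91 p [ 0.5128 -0.2226  0.2791] F [-6.4 -0.4  4.8] w 0.114 gf 60.0
40 t 23.4 p [ 0.5282 -0.2229  0.2926] F [-5.2 -0.7  4.9] w 0.117 gf 60.2
45 t 23.89 p [ 0.5448 -0.2234  0.3046] F [-4.8 -0.   5.9] w 0.114 gf 59.9
held t 24.39 p [ 0.5446 -0.2234  0.3045] F [-3.8  0.4  4.6] w 0.114 gf 59.9
side 1542 lid deg 45.20687936222712 along hinge 0.0007675048650280644 rms 0.0003831204924849778 off hinge mm 7.386052316192058
scene 15691 lid deg 45.14699626014274 along hinge 0.0012854446016298737 rms 0.0009725541659427668 off hinge mm 6.953303401303111
```

View pics/side5.png

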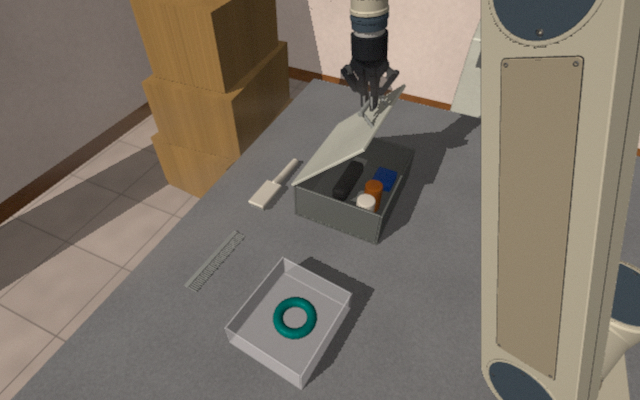

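View pics/scene5.png

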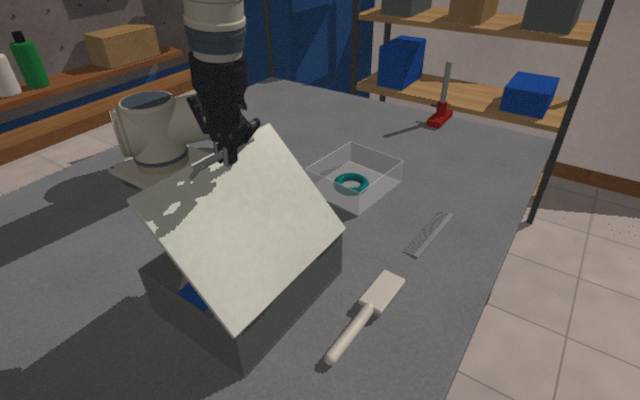

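The lid is held at about 45.2°. The ring is flat in the tub at side-view pixels (295,318), and the brush and comb have not moved. I'll hand it in.

```bash
python3 - <<'E'
from h import *
st("final"); print(order.close_job())
E
```

```text
final t 24.49 p [ 0.5446 -0.2234  0.3046] F [-4.4  0.8  5.3] w 0.117 gf 59.9
the job is handed in; nothing more can be done
None
```

I laid the ring flat in the clear tub and let go of it; the arm now holds the lid still at about 45° open (45.2° by camera), and I handed the job in at 24.5 s with no verdict shown.

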